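Index the bench magnifier over the culture dish

ROBOT

A 6-joint arm with a two-finger parallel gripper is mounted at the origin on the work surface. World frame = base frame: x ahead of the robot, y to its left, z up, the work surface at z = 0. Lengths are in mm, angles in degrees, forces in N, time in s.
With the tool pointing down it reaches from about 275 to 825 mm from the base axis. Payload 5.2 kg.
Tool frame: the origin (TCP) lies between the finger pads, 19 mm behind the fingertips; this is the grasp point; y points along the fingers, x is the direction in which the jaws open and shut, and the axes are right-handed (so a half turn about y gives the same grasp; the last joint's range is limited). The gripper opens to 93 mm and grips with 3 to 60 N. Pads are 15 mm wide; open, the fingers measure 128 mm over their backs; the gripper's body (75 mm by 188 mm) begins 65 mm behind the grasp point.
Start: joints at [52.265, 14.817, 87.949, -0, 77.235, -11.62], TCP at [242.079, 493.865, 237.453] pointing down, gripper open.
Joint ranges: [-179.93, 179.93], [-52.35, 119.4], [10.71, 147.94], [-69.91, 249.91], [12.55, 155.21], [-178.61, 178.61]. Speed limits (degrees/s): [147.25, 147.25, 180, 180, 180, 180].

INTERFACE

Orientations are given as a 3x3 rotation matrix whose columns are the frame's x, y, z axes.
In Python, from plant import env gives the robot as it stands.
- The arm moves only by the tool jog_arm, never from a script. Its argument "series" is a list of rows, each an object with "linear": the shift along the tool's x, y, z in mm, a list of three; "turn": the turn, a rotation vector about the tool's x, y, z in rad, a list of three; "jaw": the opening, from 0 (shut) to 1 (fully open). A call has exactly 5 rows; each row shifts and turns the commanded pose from where the row before left it, along the tool's axes as they then stand; what a row does not reach is not made up. A row lasts 1/12 s, in which the tool goes at most 41.7 mm and 7.16 degrees, less where a joint would pass 70% of its speed; a pose out of reach is approached as far as the arm can. A call is refused whole if a number of a shift passes 41.7 or a number of a turn 0.125, either way. A call with a gripper value outside its range is refused whole. The fingers move at their own pace and stop on an object; "force" is the grip in N (left out, the last holds). Time passes only in rows, so rows that do not move let the fingers close, or fill a call up. It gives the time, the measured TCP pose, the force and the opening at its end, in the units of the state.
- env.get_state(): the state, without advancing time (a new reading comes with each control period).
- env.read_camera(name): name is "scene" or "top"; returns the picture (420x560x3 uint8, red, green, blue); there is no depth.
- env.camera_info(name): a dict with "mtx" (3x3 intrinsics, pixels), "distortion" ([k1, k2, p1, p2, k3] as OpenCV has them; the pictures are not rectified), "R" (3x3) and "t" (3): a world point X has camera coordinates R X + t. Camera axes: x right, y down, z forward; pixel columns grow to the right and rows downward; lengths in mm; the calibration is good to about 2 mm. A picture is of the moment at which its call begins. camera_info takes no time and is no camera call.
- env.job_done(): hands the job in, once; it reports no verdict.
Trained networks look in the newest picture that a camera, given by its name, has taken for a name from the list of things; names that differ only in an ending like _2 or _b are one class to them, and where a whole thing is asked for, a point or a joint stands for the part that bears it (a point fixed in the world has none). Each returns a list of dicts, best first, with "confidence" (0 to 1); they miss things now and then, are a little off and sometimes report something else, mostly with a low value. They report only what shows in the picture. A call takes as long as a camera call. They do not tell look-alikes from the thing itself.
- env.look_for(thing, camera): "rect" ([left, top, width, height] in pixels, round what is visible of it).
The state is a dict: "time": time; "joint_positions": joint angles; "joint_velocities": joint speeds; "joint_torque": joint torques, N m; "eef_pos": TCP position; "orientation": TCP orientation; "force": force on the tool from outside, world axes, zero at the start; "ft_torque": the same for the moment, N m; "grip_width": finger opening in mm.
Only numpy, scipy, OpenCV 4.12 (cv2) and the standard library are available. Lean on these libraries where they do the work, as an engineer would, in place of code of your own. Each camera call takes 0.05 s, during which the arm holds its last target. There are 200 camera calls.

TASK

Bring the bench magnifier over the round culture dish. First slide the safety catch on the magnifier's sliding section all the way away from the lock knob, so that its fork frees the plunger; then pull the lock knob up, slide the section along its rail by one hole towards the side where the round dish stands, and let the pin drop fully home in that next hole. Finish while still gripping the lock knob with the pin held fully down; do not let go, and leave the dish, the square tray, the flask and the bottle undisturbed.

Things in the scene. Friction and masses are not known exactly. Their poses are not given: they have to be found in the camera images.
- rail: Fixed straight aluminium index rail on two dark feet, 460 mm long, 60 wide, top 70 above the bench. Origin on the bench under its middle; y runs along the rail, x across it (the lens is on the +x side), z up. Square 12 mm holes on its centre line every 60 mm (y = -120, -60, 0, 60, 120), small dark dots beside each. Place and yaw vary.
- section (a joint): Travel (m) of the sliding section along rail +y: 0 = pin in the middle hole (start), neighbouring holes at +0.060 and -0.060, stops at +-0.125. Grey plate 44 mm wide, from 50 mm on the -y side of the knob axis to 155 mm on the +y side. Friction 2 N. It slides only with the pin out of the rail; the pin has 2 mm play either way in a hole.
- lens (a point): Centre of the round magnifier lens (106 mm over its white rim), carried by the sliding section 125 mm to the rail's +x side of the knob axis, 85 mm above the bench.
- plunger (a joint): Lift (m) of the spring lock plunger: 0 = pin fully down, 10 mm deep in the rail; clear of the rail above 0.010; stop at 0.016. The spring pulls down with 6 N at 0, 11 N at 0.016. Let down between holes, the pin rides on the rail at 0.010 and drops over a hole. With the catch's fork over its collar it rises only 3 mm.
- knob: Round steel lock knob, the top of the plunger: upright cylinder 28 mm in diameter and 30 mm tall. Origin at the cylinder's centre, 137 mm above the bench when the pin is down; axes parallel to the rail's. It stands on a 12 mm stem 16 mm above a steel collar (32 mm wide) and is free all round from 114 mm above the bench up.
- catch (a joint): Travel of the sliding safety catch along the section's +y (rail +y, away from the knob), in m: 0 = locked, 0.040 = fully free at its end stop (a steel fork around the stem has then left the collar; it clears at 0.030). Stays where it is left; friction about 1.5 N. It starts locked, between 0 and 0.006.
- catch_grip (a point): Centre of the catch's upright steel finger grip: a block 24 mm (rail x) by 16 mm (rail y) by 30 mm tall, 129 mm above the bench; its foot is 114 mm and its top 144 mm above the bench. It stands 85 mm on the rail's +y side of the knob axis when the catch is locked and moves with the catch.
- dish: Round glass culture dish with pale jelly and brown spots, 90 mm in diameter, 17 mm high, loose on the bench. Origin at the centre of its underside. It stands within a few mm of the spot under the lens for one of the two neighbouring holes (rail x = 125 mm, rail y = +60 or -60 mm): which of the two changes from run to run.
- tray: Square white weighing tray, 78 mm by 78 mm, 20 mm high, loose on the bench at the other neighbouring spot. Origin at the centre of its underside.
- flask: Glass conical flask, 74 mm across its foot, 108 mm high, loose on the bench beyond the rail. Origin at the centre of its underside.
- bottle: Brown glass bottle with black cap, 60 mm in diameter, 120 mm high, loose on the bench beyond the rail. Origin at the centre of its underside.
Mind the look-alikes: they are no part of the job. Leave any turquoise or yellow look-alike of the dish alone.

How it is judged:
By the outcome, as a careful person would: the job done as asked, in the order asked, and still so for the second after the job is handed in, while the arm keeps its last pose, push and grip.
It also fails if it takes over 48 s, if anything falls off the work surface, if the arm or the gripper's body presses on something with over 40 N, if the wrist force passes 120 N, or if a joint passes its speed limit or range.

## Working session

There is one attempt and no reset: what is moved stays moved. The work goes in short steps, Python scripts to look and compute and a tool call to move; the robot and the scene stay as the last step left them, time stands still between calls to the robot, and variables do not carry over. Pictures are saved under pics/ and viewed, about 8 in all and at most 12, crops included, and the job is handed in when it is done.

Besides the shell and the picture viewer there is one more tool, called after ">>>" as name(argument=value, ...) on one line, values as JSON. jog_arm: Moves the arm, as the interface text tells. Its arguments: {"type":"object","properties":{"series":{"type":"array","items":{"type":"object","properties":{"linear":{"type":"array","items":{"type":"number"}},"turn":{"type":"array","items":{"type":"number"}},"jaw":{"type":"number"}}}},"force":{"type":"number"}},"required":["series"]}

```bash
mkdir -p pics; ls; cat > h.py <<'E'
import numpy as np, cv2
from plant import env
def pic(c,fn):
    im=env.read_camera(c); cv2.imwrite('pics/'+fn,cv2.cvtColor(im,cv2.COLOR_RGB2BGR)); return im
def proj(c,X):
    i=env.camera_info(c); return cv2.projectPoints(np.float64(X).reshape(-1,1,3),cv2.Rodrigues(np.array(i['R']))[0],np.float64(i['t']),np.array(i['mtx']),np.array(i['distortion']))[0].reshape(-1,2)
def ray(c,uv):
    i=env.camera_info(c); n=cv2.undistortPoints(np.float64(uv).reshape(-1,1,2),np.array(i['mtx']),np.array(i['distortion'])).reshape(-1,2)
    R=np.array(i['R']);o=-R.T@np.array(i['t']); d=np.c_[n,np.ones(len(n))]@R
    return o,d
def atz(c,uv,z):
    o,d=ray(c,uv); return o+d*((z-o[2])/d[:,2])[:,None]
def tri(uv1,uv2,c1='scene',c2='top'):
    o1,d1=ray(c1,uv1);o2,d2=ray(c2,uv2)
    A=np.c_[d1[0],-d2[0]];s=np.linalg.lstsq(A,o2-o1,rcond=None)[0]
    p,q=o1+s[0]*d1[0],o2+s[1]*d2[0]
    return (p+q)/2,np.linalg.norm(p-q)
E
python3 - <<'E'
from h import *
for c in('scene','top'):
    pic(c,c+'0.png'); i=env.camera_info(c); print(c,-np.array(i['R']).T@np.array(i['t']))
    for n in('rail','knob','catch_grip','lens','dish','tray','flask','bottle'):
        print(n,[(np.round(d['rect']).astype(int).tolist(),round(d['confidence'],2)) for d in env.look_for(n,c)])
s=env.get_state();print(s['orientation'],s['time'])
E
```

```text
pics
scene [1584.86257721   79.6625905   757.99830167]
rail [([190, 167, 186, 65], 0.82)]
knob [([279, 168, 13, 15], 0.59), ([289, 234, 37, 28], 0.58)]
catch_grip [([282, 167, 41, 22], 0.55)]
lens [([275, 168, 16, 24], 0.67)]
dish [([174, 238, 39, 28], 0.94), ([239, 232, 35, 24], 0.88), ([210, 272, 40, 33], 0.8), ([286, 264, 39, 33], 0.8), ([202, 179, 32, 11], 0.64)]
tray [([290, 233, 32, 26], 0.78), ([243, 234, 31, 26], 0.53), ([279, 165, 15, 19], 0.36)]
flask [([365, 231, 32, 52], 0.79)]
bottle [([122, 217, 28, 54], 0.73)]
top [544.02414762   2.28817545 952.58107904]
rail [([146, 157, 214, 98], 0.58)]
knob []
catch_grip [([201, 233, 44, 14], 0.7)]
lens [([176, 156, 101, 98], 0.88)]
dish [([281, 97, 36, 43], 0.95), ([319, 274, 40, 40], 0.85), ([209, 114, 37, 38], 0.78), ([324, 150, 41, 35], 0.76), ([266, 167, 32, 40], 0.75)]
tray [([206, 164, 27, 41], 0.74)]
flask [([132, 134, 37, 32], 0.71), ([241, 235, 16, 11], 0.33)]
bottle [([382, 135, 37, 28], 0.64)]
[[ 4.40187366e-01  1.85098390e-06 -8.97905943e-01]
 [ 8.97905943e-01  2.66923149e-06  4.40187366e-01]
 [ 3.21149854e-06 -1.00000000e+00 -4.87047468e-07]] 0.9
```

View images.

```bash
python3 - <<'E'
import cv2
a=cv2.imread('pics/scene0.png')[140:330,100:420];b=cv2.imread('pics/top0.png')[80:330,110:440]
cv2.imwrite('pics/s1.png',cv2.resize(a,None,fx=2.5,fy=2.5,interpolation=2));cv2.imwrite('pics/t1.png',cv2.resize(b,None,fx=2.4,fy=2.4,interpolation=2))
E
```

```text
(no output)
```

View pics/s1.png

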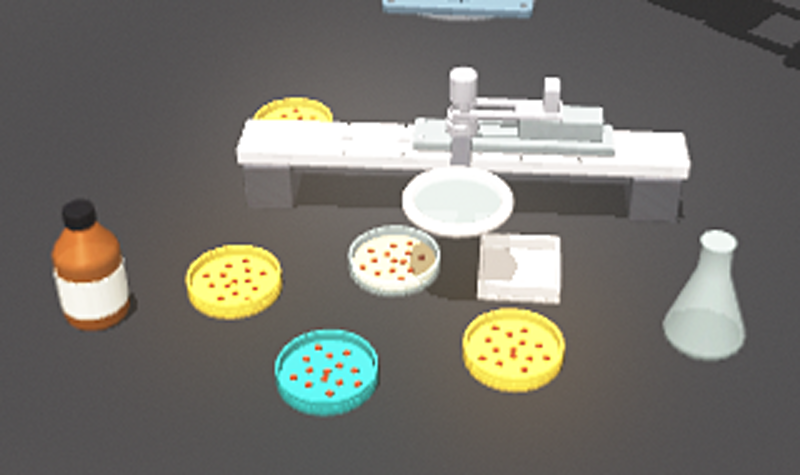

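View pics/t1.png

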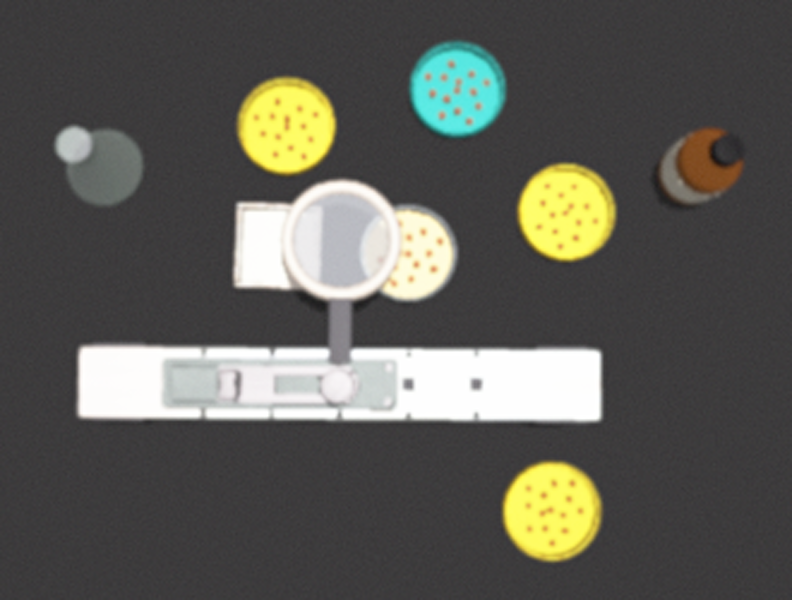

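```bash
python3 - <<'E'
from h import *
T=lambda x,y:(110+x/2.4,80+y/2.4); S=lambda x,y:(100+x/2.5,140+y/2.5)
print('rail corners',atz('top',[T(78,346),T(601,350),T(601,421),T(78,416)],70).round(1))
print('holes',atz('top',[T(408,384),T(476,384)],70).round(1))
print('knob top',atz('top',[T(340,384)],152).round(1),'grip',atz('top',[T(230,385)],144).round(1))
for n,a,b in(('knob',S(463,73),T(340,384)),('grip',S(552,80),T(230,385))): print(n,tri(a,b))
print('dish',atz('top',[T(408,254)],10).round(1))
print(env.get_state()['eef_pos'])
E
```

```text
rail corners [[ 550.9  261.8   70. ]
 [ 561.  -202.    70. ]
 [ 497.9 -203.3   70. ]
 [ 489.3  259.2   70. ]]
holes [[526.3 -30.7  70. ]
 [527.9 -90.8  70. ]]
knob top [[526.4  26.6 152. ]] grip [[522.8 115.4 144. ]]
knob (array([526.21293335,  29.23843903, 151.67775943]), np.float64(5.252945683223891))
grip (array([522.69275365, 117.98925775, 145.4619425 ]), np.float64(5.565928558090929))
dish [[647.9 -29.5  10. ]]
[242.08924246 493.86308323 237.46330519]
```

Yellow and turquoise dishes are the look-alikes: turquoise at top-crop (458,88), yellow at (287,125), (567,211) and (552,510). The real pale dish is at top-crop (408,254), on the rail's −y side. The knob is at scene (285,170) and top (252,240). The catch grip is at scene (320,174) and top (206,240). The rail yaw is about +1.2°.

>>> jog_arm(series=[{"linear":[0,0,0],"turn":[0,-0.119,0],"jaw":0.55},{"linear":[0,0,0],"turn":[0,-0.119,0],"jaw":0.55},{"linear":[0,0,0],"turn":[0,-0.119,0],"jaw":0.55},{"linear":[0,0,0],"turn":[0,-0.119,0],"jaw":0.55},{"linear":[-32,0,-22.8],"turn":[0,0,0],"jaw":0.55}], force=15)

```text
time: 1.32
eef_pos: [262.9, 465.7, 237.4]
orientation: [[-0.032, -0.001, -1.0], [0.999, 0.003, -0.032], [0.003, -1.0, 0.001]]
force: [1.4, -0.7, 0.4]
grip_width: 64.3
```

>>> jog_arm(series=[{"linear":[-32,0,-22.8],"turn":[0,0,0],"jaw":0.55},{"linear":[-32,0,-22.8],"turn":[0,0,0],"jaw":0.55},{"linear":[-32,0,-22.8],"turn":[0,0,0],"jaw":0.55},{"linear":[-32,0,-22.8],"turn":[0,0,0],"jaw":0.55},{"linear":[-32,0,-22.8],"turn":[0,0,0],"jaw":0.55}])

```text
time: 1.73
eef_pos: [383.4, 303.2, 237.7]
orientation: [[-0.021, 0.001, -1.0], [1.0, 0.0, -0.021], [0.0, -1.0, -0.001]]
force: [1.1, 1.0, -0.2]
grip_width: 51.1
```

>>> jog_arm(series=[{"linear":[-32,0,-22.8],"turn":[0,0,0],"jaw":0.55},{"linear":[-32,0,-22.8],"turn":[0,0,0],"jaw":0.55},{"linear":[-32,0,-22.8],"turn":[0,0,0],"jaw":0.55},{"linear":[-32,0,-22.8],"turn":[0,0,0],"jaw":0.55},{"linear":[-32,0,-22.8],"turn":[0,0,0],"jaw":0.55}])

```text
time: 2.15
eef_pos: [500.8, 145.2, 237.7]
orientation: [[-0.02, 0.0, -1.0], [1.0, 0.0, -0.02], [0.0, -1.0, -0.0]]
force: [1.0, 1.6, 0.1]
grip_width: 51.3
```

>>> jog_arm(series=[{"linear":[-29,0,-21.5],"turn":[0,0,0],"jaw":0.55},{"linear":[0,25,0],"turn":[0,0,0],"jaw":0.55},{"linear":[0,25,0],"turn":[0,0,0],"jaw":0.55},{"linear":[0,0,0],"turn":[0,0,0],"jaw":0.55},{"linear":[0,0,0],"turn":[0,0,0],"jaw":0.55}])

```text
time: 2.57
eef_pos: [521.0, 118.3, 186.5]
orientation: [[-0.02, -0.004, -1.0], [1.0, -0.0, -0.02], [0.0, -1.0, 0.004]]
force: [0.5, -0.1, 0.9]
grip_width: 51.2
```

```bash
python3 - <<'E'
from h import *
im=pic('scene','x.png'); p=env.get_state()['eef_pos'];print(p)
tip=np.array(p)-[0,0,19]
b=cv2.cvtColor(im,cv2.COLOR_RGB2BGR)[90:250,210:400];b=cv2.resize(b,None,fx=4,fy=3.7,interpolation=2)
for z in(tip[2],144,114):
  q=proj('scene',[p[0],p[1],z])[0]; print(q); cv2.circle(b,(int((q[0]-210)*4),int((q[1]-90)*3.7)),3,(0,0,255),-1)
cv2.imwrite('pics/s2.png',b)
E
```

```text
[522.02513467 118.59635788 187.95870317]
[320.47307489 163.74263871]
[319.89375131 172.49678526]
[319.21573941 182.75584497]
```

View pics/s2.png

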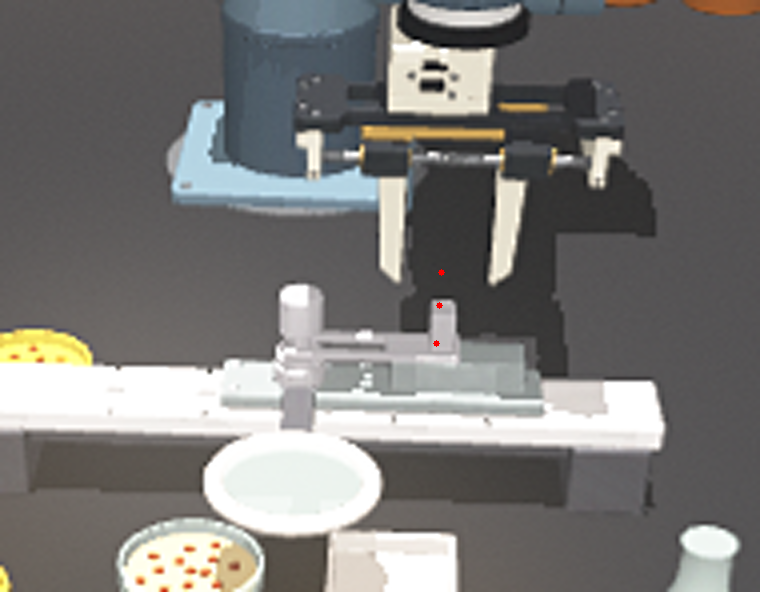

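The grip, at crop (443,320), lies between the fingers, so I can descend and close.

>>> jog_arm(series=[{"linear":[0,20,0],"turn":[0,0,0],"jaw":0.55},{"linear":[0,20,0],"turn":[0,0,0],"jaw":0.55},{"linear":[0,10,0],"turn":[0,0,0],"jaw":0.55},{"linear":[0,0,0],"turn":[0,0,0],"jaw":0.55},{"linear":[0,0,0],"turn":[0,0,0],"jaw":0.3}])

```text
time: 3.03
eef_pos: [522.3, 118.8, 138.4]
orientation: [[-0.021, 0.001, -1.0], [1.0, -0.0, -0.021], [-0.0, -1.0, -0.001]]
force: [0.1, -0.3, 0.8]
grip_width: 47.7
```

>>> jog_arm(series=[{"linear":[0,0,0],"turn":[0,0,0],"jaw":0.1},{"linear":[0,0,0],"turn":[0,0,0],"jaw":0.1},{"linear":[0,0,0],"turn":[0,0,0],"jaw":0.1},{"linear":[0,0,0],"turn":[0,0,0],"jaw":0.1},{"linear":[0,0,0],"turn":[0,0,0],"jaw":0.1}], force=15)

```text
time: 3.45
eef_pos: [522.3, 118.5, 138.0]
orientation: [[-0.02, 0.001, -1.0], [1.0, 0.0, -0.02], [0.0, -1.0, -0.001]]
force: [1.0, 1.3, 1.6]
grip_width: 15.9
```

>>> jog_arm(series=[{"linear":[8,0,0],"turn":[0,0,0],"jaw":0.1},{"linear":[8,0,0],"turn":[0,0,0],"jaw":0.1},{"linear":[8,0,0],"turn":[0,0,0],"jaw":0.1},{"linear":[7,0,0],"turn":[0,0,0],"jaw":0.1},{"linear":[0,0,0],"turn":[0,0,0],"jaw":0.1}])

```text
time: 3.87
eef_pos: [521.6, 151.3, 137.9]
orientation: [[-0.022, 0.001, -1.0], [1.0, 0.001, -0.022], [0.001, -1.0, -0.001]]
force: [-0.2, 1.3, 4.1]
grip_width: 15.8
```

>>> jog_arm(series=[{"linear":[1,0,0],"turn":[0,0,0],"jaw":0.1},{"linear":[1,0,0],"turn":[0,0,0],"jaw":0.1},{"linear":[1,0,0],"turn":[0,0,0],"jaw":0.1},{"linear":[0,0,0],"turn":[0,0,0],"jaw":0.1},{"linear":[0,0,0],"turn":[0,0,0],"jaw":0.1}])

```text
time: 4.28
eef_pos: [521.6, 152.4, 137.8]
orientation: [[-0.02, 0.001, -1.0], [1.0, 0.0, -0.02], [0.0, -1.0, -0.001]]
force: [0.0, 0.4, 5.9]
grip_width: 16.0
```

>>> jog_arm(series=[{"linear":[1,0,0],"turn":[0,0,0],"jaw":0.1},{"linear":[1,0,0],"turn":[0,0,0],"jaw":0.1},{"linear":[1,0,0],"turn":[0,0,0],"jaw":0.1},{"linear":[0,0,0],"turn":[0,0,0],"jaw":0.1},{"linear":[0,0,0],"turn":[0,0,0],"jaw":0.1}])

```text
time: 4.7
eef_pos: [521.5, 155.2, 137.8]
orientation: [[-0.02, 0.001, -1.0], [1.0, -0.0, -0.02], [-0.0, -1.0, -0.001]]
force: [-1.3, -0.9, 4.5]
grip_width: 15.8
```

>>> jog_arm(series=[{"linear":[1,0,0],"turn":[0,0,0],"jaw":0.1},{"linear":[1,0,0],"turn":[0,0,0],"jaw":0.1},{"linear":[0,0,0],"turn":[0,0,0],"jaw":0.1},{"linear":[0,0,0],"turn":[0,0,0],"jaw":0.1},{"linear":[0,0,0],"turn":[0,0,0],"jaw":0.1}])

```text
time: 5.12
eef_pos: [521.5, 157.1, 137.8]
orientation: [[-0.02, 0.001, -1.0], [1.0, -0.0, -0.02], [-0.0, -1.0, -0.001]]
force: [-0.8, -1.1, 5.8]
grip_width: 16.2
```

>>> jog_arm(series=[{"linear":[1,0,0],"turn":[0,0,0],"jaw":0.1},{"linear":[1,0,0],"turn":[0,0,0],"jaw":0.1},{"linear":[0,0,0],"turn":[0,0,0],"jaw":0.1},{"linear":[0,0,0],"turn":[0,0,0],"jaw":0.1},{"linear":[0,0,0],"turn":[0,0,0],"jaw":0.1}])

```text
time: 5.53
eef_pos: [521.5, 157.8, 137.7]
orientation: [[-0.02, 0.0, -1.0], [1.0, -0.003, -0.02], [-0.003, -1.0, -0.0]]
force: [-0.6, -6.1, 5.1]
grip_width: 15.9
```

>>> jog_arm(series=[{"linear":[1,0,0],"turn":[0,0,0],"jaw":0.1},{"linear":[1,0,0],"turn":[0,0,0],"jaw":0.1},{"linear":[0,0,0],"turn":[0,0,0],"jaw":0.1},{"linear":[0,0,0],"turn":[0,0,0],"jaw":0.1},{"linear":[0,0,0],"turn":[0,0,0],"jaw":0.1}])

```text
time: 5.95
eef_pos: [521.5, 158.2, 137.6]
orientation: [[-0.02, 0.0, -1.0], [1.0, -0.005, -0.02], [-0.005, -1.0, 0.0]]
force: [-0.3, -12.8, 3.9]
grip_width: 15.9
```

>>> jog_arm(series=[{"linear":[0,0,0],"turn":[0,0,0],"jaw":0.55},{"linear":[0,0,0],"turn":[0,0,0],"jaw":0.55},{"linear":[0,0,0],"turn":[0,0,0],"jaw":0.55},{"linear":[0,-25,0],"turn":[0,0,0],"jaw":0.6},{"linear":[0,-25,0],"turn":[0,0,0],"jaw":0.6}])

```text
time: 6.37
eef_pos: [519.4, 161.7, 185.9]
orientation: [[-0.02, -0.006, -1.0], [1.0, 0.0, -0.02], [0.0, -1.0, 0.006]]
force: [0.8, 0.0, 0.5]
grip_width: 44.8
```

>>> jog_arm(series=[{"linear":[-32,0,-0.5],"turn":[0,0,0],"jaw":0.65},{"linear":[-32,0,-0.5],"turn":[0,0,0],"jaw":0.65},{"linear":[-32,0,0],"turn":[0,0,0],"jaw":0.65},{"linear":[-32,0,0],"turn":[0,0,0],"jaw":0.65},{"linear":[0,0,0],"turn":[0,0,0],"jaw":0.65}])

```text
time: 6.78
eef_pos: [524.9, 29.2, 187.0]
orientation: [[-0.017, -0.0, -1.0], [1.0, -0.002, -0.017], [-0.002, -1.0, 0.0]]
force: [1.5, -0.2, -0.2]
grip_width: 60.3
```

```bash
python3 - <<'E'
from h import *
im=pic('scene','x.png'); p=env.get_state()['eef_pos'];print(p)
b=cv2.cvtColor(im,cv2.COLOR_RGB2BGR)[90:250,210:400];b=cv2.resize(b,None,fx=4,fy=3.7,interpolation=2)
for z in(p[2]-19,152,122):
  q=proj('scene',[p[0],p[1],z])[0]; cv2.circle(b,(int((q[0]-210)*4),int((q[1]-90)*3.7)),3,(0,0,255),-1)
cv2.imwrite('pics/s3.png',b)
E
```

```text
[524.65110234  31.49771488 186.95299964]
```

View pics/s3.png

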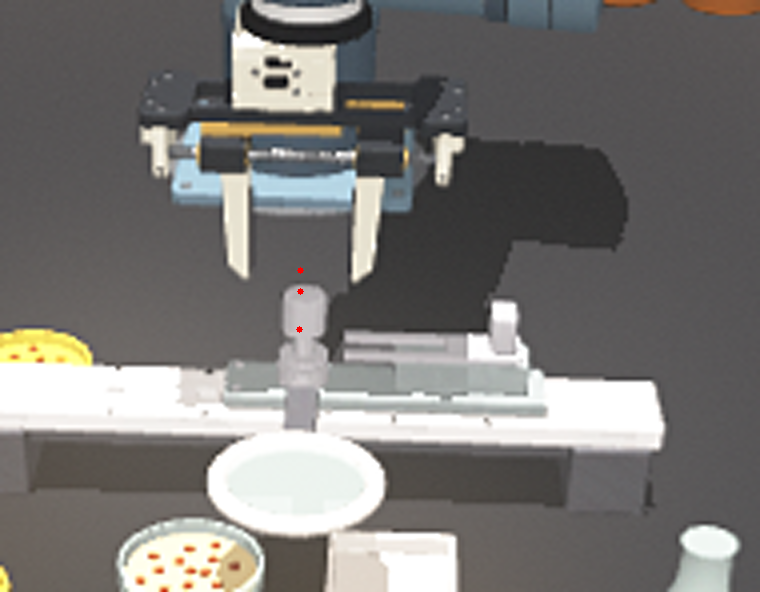

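The fork is well clear of the collar, with the grip now at (504,330). The knob is at (305,315), about 1 mm to the right of the TCP.

>>> jog_arm(series=[{"linear":[1.3,20,0],"turn":[0,0,0],"jaw":0.65},{"linear":[0,20,0],"turn":[0,0,0],"jaw":0.65},{"linear":[0,10,0],"turn":[0,0,0],"jaw":0.65},{"linear":[0,0,0],"turn":[0,0,0],"jaw":0.65},{"linear":[0,0,0],"turn":[0,0,0],"jaw":0.45}], force=40)

```text
time: 7.25
eef_pos: [524.3, 35.7, 137.0]
orientation: [[-0.021, -0.002, -1.0], [1.0, 0.001, -0.021], [0.001, -1.0, 0.002]]
force: [-0.1, -0.0, 0.7]
grip_width: 57.5
```

>>> jog_arm(series=[{"linear":[0,0,0],"turn":[0,0,0],"jaw":0.2},{"linear":[0,0,0],"turn":[0,0,0],"jaw":0.2},{"linear":[0,0,0],"turn":[0,0,0],"jaw":0.2},{"linear":[0,0,0],"turn":[0,0,0],"jaw":0.2},{"linear":[0,0,0],"turn":[0,0,0],"jaw":0.2}])

```text
time: 7.67
eef_pos: [525.3, 32.9, 138.3]
orientation: [[-0.021, 0.002, -1.0], [1.0, -0.004, -0.021], [-0.004, -1.0, -0.001]]
force: [-0.4, -7.0, 1.5]
grip_width: 27.4
```

>>> jog_arm(series=[{"linear":[-1,0,0],"turn":[0,0,0],"jaw":0.2},{"linear":[-1,0,0],"turn":[0,0,0],"jaw":0.2},{"linear":[-0.5,0,0],"turn":[0,0,0],"jaw":0.2},{"linear":[0,0,0],"turn":[0,0,0],"jaw":0.2},{"linear":[0,0,0],"turn":[0,0,0],"jaw":0.2}])

```text
time: 8.08
eef_pos: [525.3, 32.4, 138.3]
orientation: [[-0.02, 0.002, -1.0], [1.0, 0.0, -0.02], [0.0, -1.0, -0.002]]
force: [-0.9, -0.4, 5.9]
grip_width: 27.2
```

>>> jog_arm(series=[{"linear":[0,-3,0],"turn":[0,0,0],"jaw":0.2},{"linear":[0,-3,0],"turn":[0,0,0],"jaw":0.2},{"linear":[0,-3,0],"turn":[0,0,0],"jaw":0.2},{"linear":[0,-3,0],"turn":[0,0,0],"jaw":0.2},{"linear":[0,-2,0],"turn":[0,0,0],"jaw":0.2}])

```text
time: 8.5
eef_pos: [525.1, 32.3, 150.9]
orientation: [[-0.02, 0.0, -1.0], [1.0, 0.0, -0.02], [0.0, -1.0, -0.0]]
force: [6.6, -1.5, -11.1]
grip_width: 27.2
```

>>> jog_arm(series=[{"linear":[0,0,0],"turn":[0,0,0],"jaw":0.2},{"linear":[-4,0,0],"turn":[0,0,0],"jaw":0.2},{"linear":[-8,0,0],"turn":[0,0,0],"jaw":0.2},{"linear":[-8,0,0],"turn":[0,0,0],"jaw":0.2},{"linear":[-8,0,0],"turn":[0,0,0],"jaw":0.2}])

```text
time: 8.92
eef_pos: [525.6, 5.2, 150.6]
orientation: [[-0.02, 0.0, -1.0], [1.0, 0.002, -0.02], [0.002, -1.0, -0.0]]
force: [6.0, 2.9, -10.1]
grip_width: 27.1
```

Sliding freely (about 3 N).

>>> jog_arm(series=[{"linear":[-8,0,0],"turn":[0,0,0],"jaw":0.2},{"linear":[-8,0,0],"turn":[0,0,0],"jaw":0.2},{"linear":[-8,0,0],"turn":[0,0,0],"jaw":0.2},{"linear":[-8,0,0],"turn":[0,0,0],"jaw":0.2},{"linear":[-1,0,0],"turn":[0,0,0],"jaw":0.2}])

```text
time: 9.33
eef_pos: [526.4, -28.9, 150.6]
orientation: [[-0.019, 0.0, -1.0], [1.0, 0.001, -0.019], [0.001, -1.0, -0.0]]
force: [5.7, 2.1, -9.8]
grip_width: 27.2
```

>>> jog_arm(series=[{"linear":[0,0,0],"turn":[0,0,0],"jaw":0.2},{"linear":[0,0,0],"turn":[0,0,0],"jaw":0.2},{"linear":[0,0,0],"turn":[0,0,0],"jaw":0.2},{"linear":[0,1,0],"turn":[0,0,0],"jaw":0.2},{"linear":[0,0,0],"turn":[0,0,0],"jaw":0.2}])

```text
time: 9.75
eef_pos: [526.4, -28.7, 149.6]
orientation: [[-0.02, 0.0, -1.0], [1.0, 0.0, -0.02], [0.0, -1.0, -0.0]]
force: [6.0, -0.9, -9.7]
grip_width: 27.3
```

>>> jog_arm(series=[{"linear":[0,1,0],"turn":[0,0,0],"jaw":0.2},{"linear":[0,1,0],"turn":[0,0,0],"jaw":0.2},{"linear":[0,1,0],"turn":[0,0,0],"jaw":0.2},{"linear":[0,1,0],"turn":[0,0,0],"jaw":0.2},{"linear":[0,0,0],"turn":[0,0,0],"jaw":0.2}])

```text
time: 10.17
eef_pos: [526.4, -28.7, 145.7]
orientation: [[-0.02, 0.0, -1.0], [1.0, 0.0, -0.02], [0.0, -1.0, -0.0]]
force: [5.5, -1.5, -9.3]
grip_width: 27.6
```

Still pulling down about 9 N below the riding height, so the pin has entered the hole. Lowering the rest of the way.

>>> jog_arm(series=[{"linear":[0,2,0],"turn":[0,0,0],"jaw":0.2},{"linear":[0,2,0],"turn":[0,0,0],"jaw":0.2},{"linear":[0,2,0],"turn":[0,0,0],"jaw":0.2},{"linear":[0,1,0],"turn":[0,0,0],"jaw":0.2},{"linear":[0,0,0],"turn":[0,0,0],"jaw":0.2}])

```text
time: 10.58
eef_pos: [526.4, -28.7, 139.1]
orientation: [[-0.02, 0.001, -1.0], [1.0, 0.0, -0.02], [0.0, -1.0, -0.001]]
force: [4.7, -1.8, -7.8]
grip_width: 26.9
```

>>> jog_arm(series=[{"linear":[0,0.5,0],"turn":[0,0,0],"jaw":0.2},{"linear":[0,0.5,0],"turn":[0,0,0],"jaw":0.2},{"linear":[0,0,0],"turn":[0,0,0],"jaw":0.2},{"linear":[0,0,0],"turn":[0,0,0],"jaw":0.2},{"linear":[0,0,0],"turn":[0,0,0],"jaw":0.2}])

```text
time: 11.0
eef_pos: [526.4, -28.7, 138.4]
orientation: [[-0.02, 0.001, -1.0], [1.0, -0.0, -0.02], [-0.0, -1.0, -0.001]]
force: [5.7, -1.8, -7.8]
grip_width: 27.3
```

>>> jog_arm(series=[{"linear":[0,0.5,0],"turn":[0,0,0],"jaw":0.2},{"linear":[0,0.5,0],"turn":[0,0,0],"jaw":0.2},{"linear":[0,0.5,0],"turn":[0,0,0],"jaw":0.2},{"linear":[0,0,0],"turn":[0,0,0],"jaw":0.2},{"linear":[0,0,0],"turn":[0,0,0],"jaw":0.2}])

```text
time: 11.42
eef_pos: [526.5, -28.7, 138.3]
orientation: [[-0.02, 0.002, -1.0], [1.0, -0.0, -0.02], [-0.0, -1.0, -0.002]]
force: [2.5, -0.6, 6.0]
grip_width: 27.5
```

>>> jog_arm(series=[{"linear":[0,0.5,0],"turn":[0,0,0],"jaw":0.2},{"linear":[0,0,0],"turn":[0,0,0],"jaw":0.2},{"linear":[0,0,0],"turn":[0,0,0],"jaw":0.2},{"linear":[0,0,0],"turn":[0,0,0],"jaw":0.2},{"linear":[0,0,0],"turn":[0,0,0],"jaw":0.2}])

```text
time: 11.83
eef_pos: [526.5, -28.8, 138.2]
orientation: [[-0.02, 0.002, -1.0], [1.0, -0.001, -0.02], [-0.001, -1.0, -0.002]]
force: [0.7, 0.6, 8.4]
grip_width: 27.3
```

```bash
python3 - <<'E'
from h import *
a=pic('scene','x.png');b=pic('top','y.png'); print(env.get_state()['force'])
a=cv2.cvtColor(a,cv2.COLOR_RGB2BGR)[120:300,110:410];b=cv2.cvtColor(b,cv2.COLOR_RGB2BGR)[100:280,120:420]
cv2.imwrite('pics/f.png',cv2.resize(np.vstack([a,b]),None,fx=1.65,fy=1.65,interpolation=2))
E
```

```text
[ 0.41796891 -0.81051498  8.53419429]
```

View pics/f.png

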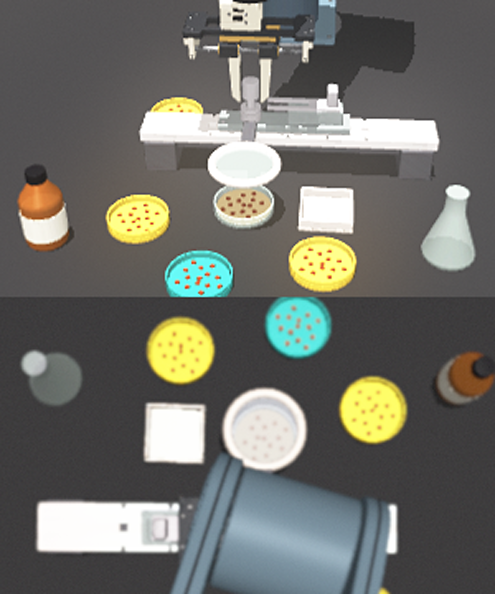

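The lens is over the pale dish, at (264,430) in the top half. The other objects haven't moved, and the catch is still free. Handing in.

```bash
python3 -c "
from plant import env
print(env.job_done())"
```

```text
the job is handed in; nothing more can be done
None
```

The magnifier is now over the round dish, and the job was handed in at about 12 s of the 48 s allowed, with no verdict reported.

- **Catch:** I slid it about 40 mm to its end stop, where the force rose to 13 N. The picture showed the fork clear of the collar.
- **Move:** I gripped the lock knob, lifted it about 12.6 mm and slid the section about 61 mm towards the dish (rail −y).
- **Pin:** I lowered it into the next hole. The spring was still pulling below the riding height, so it had entered the hole. It then stopped at the same height as at the start (138.2 mm against 138.3 mm), with about 8 N pressing down.
- **Final state:** the gripper still holds the knob at 40 N. The last pictures show the lens centred over the dish, with the tray, flask, bottle and look-alike dishes where they were.

The first two-camera measurements of the knob and the catch grip disagreed by about 5 mm, but both grasps closed cleanly. No other check failed.

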